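# Pull a nest plate into line with a taper pin and lock it with a dowel

## Robot

A 6-joint arm with a two-finger parallel gripper is mounted at the origin on a cart in front of the work surface, level with it; the furniture and walls round the work are solid. World frame = base frame: x ahead of the robot, y to its left, z up, the work surface at z = 0. Lengths are in m, angles in rad, forces in N, time in s.
With the tool pointing down it reaches from about 0.35 to 0.975 m from the base axis. Payload 4.9 kg.
Tool frame: the origin (TCP) lies between the finger pads; the fingertips stand 19 mm ahead of it and the grasp point (between the pads) is the TCP; z points along the fingers, y is the line along which they close (so a half turn about z gives the same grasp; the last joint's range is limited). The gripper opens to 85 mm and grips with 20 to 120 N. Pads are 22 mm wide; open, the fingers measure 114 mm over their backs; the gripper's body (76 mm by 85 mm) begins 54 mm behind the grasp point. The pads swing forward as they close: fully open they stand 13 mm farther back than shut.
Start: joints at [1.199, 0.053, 1.613, -0, 1.476, -0.119], TCP at [0.156, 0.605, 0.25] pointing down, gripper open.
Joint ranges: [-3.01, 3.01], [-1.01, 2.22], [0.06, 2.58], [-1.02, 4.17], [0.09, 2.62], [-3.14, 3.14]. Speed limits (rad/s): [2.57, 2.57, 3.14, 3.14, 3.14, 3.14].

## Interface

Orientations are given as a rotation vector (axis times angle).
In Python, from station import ctrl gives the robot as it stands. The module is installed in compiled form; this text tells all that it offers.
- The arm moves only by the tool servo_tool, never from a script. Its argument "increments" is a list that holds one entry, the list of rows, each a list of 5 numbers: the finger opening in cm, from 0 to 8.54, then the shift along the tool's x, y, z in cm, then the turn about the tool's z in degrees. A call has 1 to 5 rows; each row is the pose to reach, as a shift and turn from the pose commanded when the call began, along the tool's axes at that moment; what a row does not reach only later rows make up. A row lasts 1/10 s, in which the tool goes at most 50 mm and 8.59 degrees, less where a joint would pass 70% of its speed; a pose out of reach is approached as far as the arm can. A call with a gripper value outside its range is refused whole. The fingers move at their own pace and stop on an object; "newtons" is the grip in N (left out, the last holds). Time passes only in rows, so rows that repeat a pose let the fingers close. It gives the time, the measured TCP pose, the force, the opening and the grip force at its end, in the units of the state.
- ctrl.get_obs(): the state, without advancing time (a new reading comes with each control period).
- ctrl.get_image(name): name is "scene" or "side" or "wrist"; returns a dict with "img" (420x560x3 uint8, red, green, blue), "fx", "fy", "cx", "cy" (pixels), "k1" (the pictures are not rectified: a ray, as slopes to the right and down, at radius r is drawn at 1 + k1 r^2 times it, then the intrinsics apply), "rvec" (rotation vector, rad) and "tvec" (3), from world to camera coordinates, as OpenCV has them; the wrist camera has in their place "mount" (4x4, takes a point from camera to tool coordinates, whose origin is the TCP and whose axes are the flange's). Camera axes: x right, y down, z forward; pixel columns grow to the right and rows downward; lengths in m; the calibration is good to about 2 mm. A picture is of the moment at which its call begins: read the wrist's pose just before it. There is no depth.
- ctrl.finish_job(): hands the job in; it is judged then, once.
The state is a dict: "t": time; "q": joint angles; "dq": joint speeds; "effort": joint torques, N m; "tool_pos": TCP position; "tool_rot": TCP orientation; "contact_force": force on the tool from outside, world axes, zero at the start; "wrist_torque": the same for the moment, N m; "opening": finger opening in m; "grip_force": force on a finger pad.
Only numpy, scipy, OpenCV 4.12 (cv2) and the standard library are available. Lean on these libraries where they do the work, as an engineer would, in place of code of your own. Each camera call takes 0.05 s, during which the arm holds its last target. There are 200 camera calls.

## Task

The nest plate of the press tool has slipped out of line with the die plate clamped underneath it. Take the tapered alignment pin from the wooden stand and drive it down through the larger hole of the nest plate, feeling the plates into line without forcing anything, until its collar sits flat on the plate; then set the straight dowel pin fully down in the smaller hole to lock them. Leave both pins in place and do not disturb the things lying around.

Things in the scene. Friction and masses are not known exactly. Their poses are not given: they have to be found in the camera images.
- tool_base: dark steel guide channel 190 x 106 x 49 mm, fixed to the bench. Origin: centre of its underside; x along the channel, z up. Under the nest plate lies the die plate: 22 mm thick, top face 34 mm above the bench, clamped, hidden, with the same two holes, which may stand up to 11 mm out of line either way along x: not measured, to be felt. It takes no more than 50 N from the pins.
- large_hole (a point): centre of the mouth of the nest plate's larger hole, 24 mm wide, on the plate's top face, 44 mm above the bench; z up, x along the channel. The nest plate (aluminium, 10 mm thick, held down by the gibs) slides only along the channel, up to 14 mm, against about 4 N of friction. This hole is in the plate's half towards the robot, 45 mm from its middle.
- small_hole (a point): centre of the mouth of the nest plate's smaller hole, 18.5 mm wide, on the plate's top face; 90 mm from the larger one, along x, away from the robot; moves with the nest plate. Half-way between the holes a small brass part, 22 mm wide, sits in its nest, reaching 23 mm above the plate.
- taper_pin_grip (a point): tapered alignment pin, steel, 0.2 kg, upright in the stand: middle of its round head, 26 mm wide, 28 mm high. Below: a collar 34 mm wide, 4 mm thick (underside 18 mm below this point), a straight shank 23 mm wide and 14 mm long, then a 26 mm taper to a rounded tip 11 mm wide, 58 mm below this point. When home this point is 18 mm above the plate. z up along the pin.
- dowel_pin_grip (a point): straight dowel pin, steel, 0.12 kg, upright in the stand: middle of its round head, 20 mm wide, 28 mm high. Below: a collar 31 mm wide, 4 mm thick (underside 18 mm below this point), then a straight shank 16 mm wide with a 5 mm bevelled nose ending 58 mm below this point. When home this point is 18 mm above the plate. z up along the pin.
- pin_stand: wooden block 130 x 46 x 44 mm, fixed to the bench, with two 25 mm holes 66 mm apart along its x axis, in which the two pins stand (either pin in either hole), collars on its top face. Origin: centre of its underside.
- punch: grey steel press punch, 20 mm wide, 60 mm high, standing loose at the left end of the stand; leave it standing. Origin: underside.
- tape_roll: roll of masking tape lying flat, 73 mm wide, 19 mm high, loose; leave it. Origin: underside.
- dial_gauge: dial indicator lying on its back, 116 x 59 x 26 mm, loose; leave it. Origin: underside.
Mind the look-alikes: they are no part of the job. What is shaped like the part that bears taper_pin_grip but blue is not meant.

How it is judged:
On the way, in this order (a step that is already met when the one before it is completed fails the run):
1. the taper pin is driven home through the larger hole: collar on the nest plate, upright (z of taper_pin_grip in the frame of large_hole between 0.015 and 0.0195 m and horizontal distance between taper_pin_grip and large_hole below 0.0025 m and angle between taper_pin_grip's own z axis and vertical below 0.06 rad), for 0.2 s.
2. the dowel pin is fully down in the smaller hole, the taper pin still home (all of step 1 and z of dowel_pin_grip in the frame of small_hole between 0.015 and 0.0195 m and horizontal distance between dowel_pin_grip and small_hole below 0.0025 m and angle between dowel_pin_grip's own z axis and vertical below 0.06 rad), for 0.2 s.
At the end, for the whole second after the job is handed in: Both pins released, home in their holes: each collar within 1.5 mm of the nest plate's top face, the pin within 2.5 mm of its hole's centre and within 0.06 rad of upright (all of step 2); the robot touches nothing.
It fails at once if the press tool (base, plates) is pressed with more than 50 N: forced (contact force between tool_base and anything else above 50 N).
It fails at once if the punch, the tape roll or the dial gauge is moved by more than 25 mm (distance of any of punch, tape_roll, dial_gauge from where it was at the start of the episode above 0.025 m).
It also fails if it takes over 72 s, if anything falls off the work surface, if the arm or the gripper's body presses on something with over 40 N, if the wrist force passes 120 N, or if a joint passes its speed limit or range.

## Working session

There is one attempt and no reset: what is moved stays moved. The work goes in short steps, Python scripts to look and compute and a tool call to move; the robot and the scene stay as the last step left them, time stands still between calls to the robot, and variables do not carry over. Pictures are saved under pics/ and viewed, at most 10 in all, crops included, and the job is handed in when it is done.

Besides the shell and the picture viewer there is one more tool, called after "Emit:" as a command line: name --argument value ..., lists and objects as JSON in quotes. servo_tool: Moves the arm, as the interface text tells. Its arguments: {"type":"object","properties":{"increments":{"type":"array"},"newtons":{"type":"number"}},"required":["increments"]}

```bash
mkdir -p pics
cat > h.py <<'E'
import numpy as np, cv2
from station import ctrl
from scipy.spatial.transform import Rotation as R
def grab(n,save=None):
    o=ctrl.get_obs(); d=ctrl.get_image(n)
    if n=="wrist":
        T=np.eye(4);T[:3,:3]=R.from_rotvec(o["tool_rot"]).as_matrix();T[:3,3]=o["tool_pos"]
        W=T@np.array(d["mount"])
    else:
        W=np.eye(4);Rm=R.from_rotvec(d["rvec"]).as_matrix();W[:3,:3]=Rm.T;W[:3,3]=-Rm.T@np.array(d["tvec"])
    d["W"]=W
    if save: cv2.imwrite("pics/"+save,cv2.cvtColor(d["img"],cv2.COLOR_RGB2BGR))
    return d
def plane(d,u,v,z):
    K=np.array([[d["fx"],0,d["cx"]],[0,d["fy"],d["cy"]],[0,0,1.]])
    p=cv2.undistortPoints(np.array([[[u,v]]],float),K,np.array([d["k1"],0,0,0.]))[0,0]
    r=d["W"][:3,:3]@np.array([p[0],p[1],1]);c=d["W"][:3,3]
    return c+r*(z-c[2])/r[2]
def proj(d,P):
    p=(np.array(P)-d["W"][:3,3])@d["W"][:3,:3]
    s=p[:2]/p[2];s=s*(1+d["k1"]*(s@s))
    return s*[d["fx"],d["fy"]]+[d["cx"],d["cy"]]
def totool(P):
    o=ctrl.get_obs();return R.from_rotvec(o["tool_rot"]).inv().apply(np.array(P)-o["tool_pos"])*100
E
python3 - <<'E'
from h import *
o=ctrl.get_obs();print(o)
a=grab("scene");b=grab("side");c=grab("wrist")
for n,d in zip("abc",(a,b,c)): print(n,d["W"].round(3).tolist(),d["fx"],d["k1"])
im=np.hstack([a["img"],b["img"]]);
for n,d in zip(("scene","side","wrist"),(a,b,c)):
    cv2.imwrite(f"pics/{n}0.png",cv2.cvtColor(cv2.resize(d["img"],(800,600)),cv2.COLOR_RGB2BGR))
E
```

```text
{'t': 0.0, 'q': array([ 1.19898323e+00,  5.33169236e-02,  1.61428229e+00,  2.86305705e-06,
        1.47596594e+00, -1.18983922e-01]), 'dq': array([-6.44808401e-04, -8.92358519e-04, -1.50369940e-03, -1.32263238e-03,
       -9.51465284e-04,  9.14660858e-05]), 'effort': array([-6.19129441e-04, -3.93701613e+01, -3.70162153e+01, -2.19656081e-04,
        7.19216492e-03,  1.73900003e-05]), 'tool_pos': array([0.15612036, 0.60459746, 0.24909472]), 'tool_rot': array([-3.96025694e-01, -3.11604412e+00,  3.00402152e-03]), 'contact_force': array([ 0.42329173,  0.40836827, -1.20881349]), 'wrist_torque': array([-0.00291771, -0.00134481,  0.01089996]), 'grip_force': 0.0, 'opening': 0.08532566011099846}
a [[0.805, -0.356, 0.474, -0.065], [-0.593, -0.504, 0.628, -0.61], [0.015, -0.787, -0.617, 0.844], [0.0, 0.0, 0.0, 1.0]] 499.3622481569335 0.009150276796808833
b [[-0.974, -0.14, 0.176, 0.359], [-0.225, 0.641, -0.734, 0.975], [-0.01, -0.755, -0.656, 0.791], [0.0, 0.0, 0.0, 1.0]] 475.71608243231503 -0.009129752085808344
c [[0.25, 0.935, 0.251, 0.094], [0.968, -0.241, -0.067, 0.62], [-0.002, 0.259, -0.966, 0.373], [0.0, 0.0, 0.0, 1.0]] 321.1499756319321 0.02089193772164163
```

View pics/scene0.png

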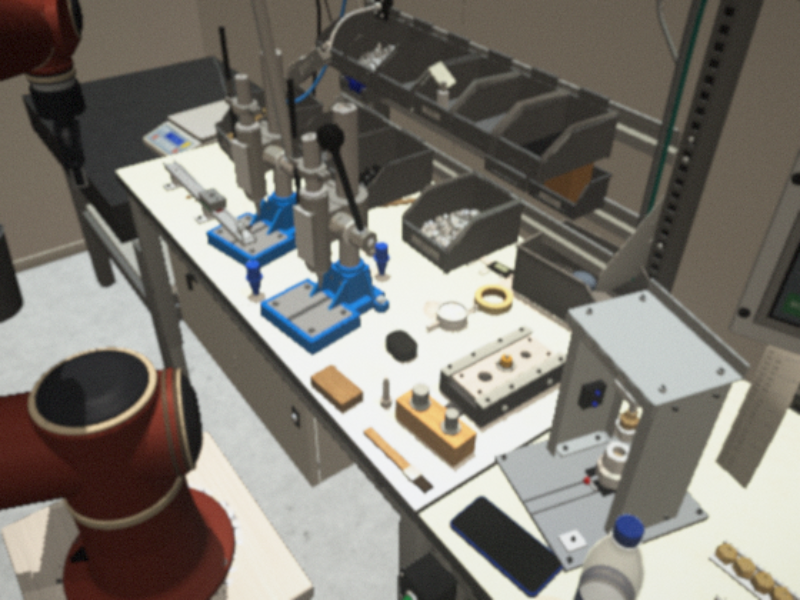

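View pics/side0.png

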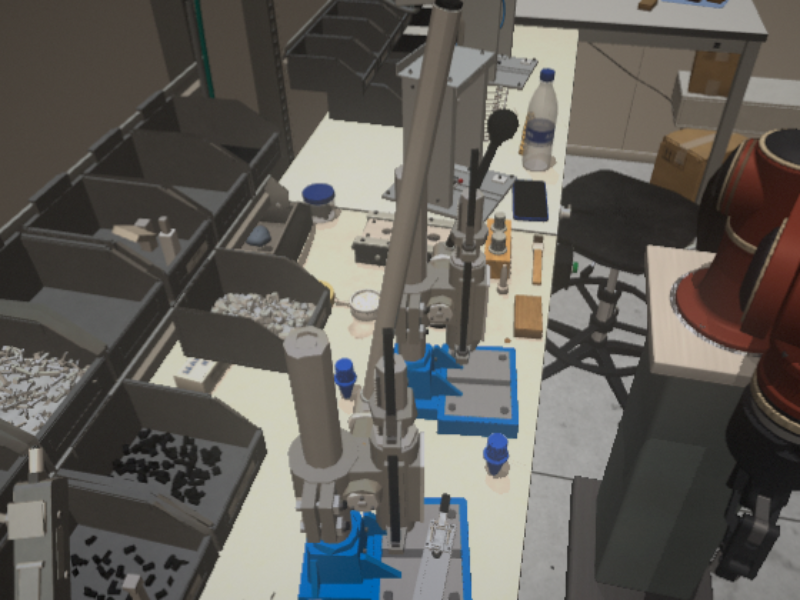

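The scene view shows the stand at (435,420) with the wider head on the left at (421,397) and the narrower one at (452,418). The large hole is at (485,376), the small hole at (526,354) and the brass part between them. The side view confirms the layout; two presses stand between the arm and the work.

Run:
```python
from h import *
d=grab("scene");s=.7
for n,u,v,z in [("headL",421,390,.076),("headR",452,411,.076),("large",485,377,.044),("small",526,354,.044),("punchtop",386,380,.06),("press1 front corner",311,348,.0),("press1 left",262,308,0.03),("press1 right",358,318,0.03),("tape",493,298,.019),("gantry base L",497,460,.0),("gantry near topL",568,310,.25),("standA",397,395,.044),("standB",473,440,.044),("chanA",440,378,.049),("chanB",480,404,.049),("chanC",566,355,.049),("dial",452,316,.02),("blue2",382,250,.07),("blue1",255,268,.07)]:
    print(n,plane(d,u*s,v*s,z).round(3))
b=grab("side")
# press tops via two views: black ball at scene (330,137), side (503,125)
def tri(p,q):
    o1=d["W"][:3,3];r1=plane(d,p[0]*s,p[1]*s,0)-o1;o2=b["W"][:3,3];r2=plane(b,q[0]*s,q[1]*s,0)-o2
    t=np.linalg.lstsq(np.c_[r1,-r2],o2-o1,rcond=None)[0];A=o1+r1*t[0];B=o2+r2*t[1];return A.round(3),B.round(3)
print("ball",tri((330,137),(503,125)))
print("column2top",tri((345,105),(447,5)))
print("ram1top",tri((310,137),(475,155)))
print("ganTL",tri((568,310),(400,70)))
print("ganTR",tri((650,292),(492,50)))
print("headL",tri((421,390),(498,220)),"headR",tri((452,411),(498,240)))
for z in(0,.1,.3):print(proj(d,[.45,0,z])/s)
```

```text
headL [ 0.422 -0.025  0.076]
headR [ 0.432 -0.085  0.076]
large [ 0.543 -0.037  0.044]
small [ 0.636 -0.036  0.044]
punchtop [0.401 0.036 0.06 ]
press1 front corner [0.375 0.228 0.   ]
press1 left [0.343 0.342 0.03 ]
press1 right [0.469 0.218 0.03 ]
tape [0.717 0.132 0.019]
gantry base L [ 0.473 -0.148  0.   ]
gantry near topL [ 0.562 -0.153  0.25 ]
standA [0.405 0.013 0.044]
standB [ 0.442 -0.125  0.044]
chanA [ 0.48  -0.001  0.049]
chanB [ 0.494 -0.08   0.049]
chanC [ 0.683 -0.079  0.049]
dial [0.619 0.134 0.02 ]
blue2 [0.595 0.322 0.07 ]
blue1 [0.368 0.409 0.07 ]
ball (array([0.419, 0.201, 0.399]), array([0.419, 0.201, 0.399]))
column2top (array([0.428, 0.172, 0.454]), array([0.5  , 0.162, 0.525]))
ram1top (array([0.422, 0.264, 0.373]), array([0.444, 0.259, 0.387]))
ganTL (array([ 0.571, -0.147,  0.242]), array([ 0.637, -0.158,  0.304]))
ganTR (array([ 0.538, -0.273,  0.366]), array([ 0.487, -0.258,  0.313]))
headL (array([ 0.415, -0.033,  0.087]), array([ 0.432, -0.037,  0.094])) headR (array([ 0.452, -0.064,  0.046]), array([ 0.43 , -0.058,  0.035]))
[423.90360452 407.26855852]
[426.29834691 361.68556222]
[432.01589189 253.02829077]
```

View pics/wrist0.png

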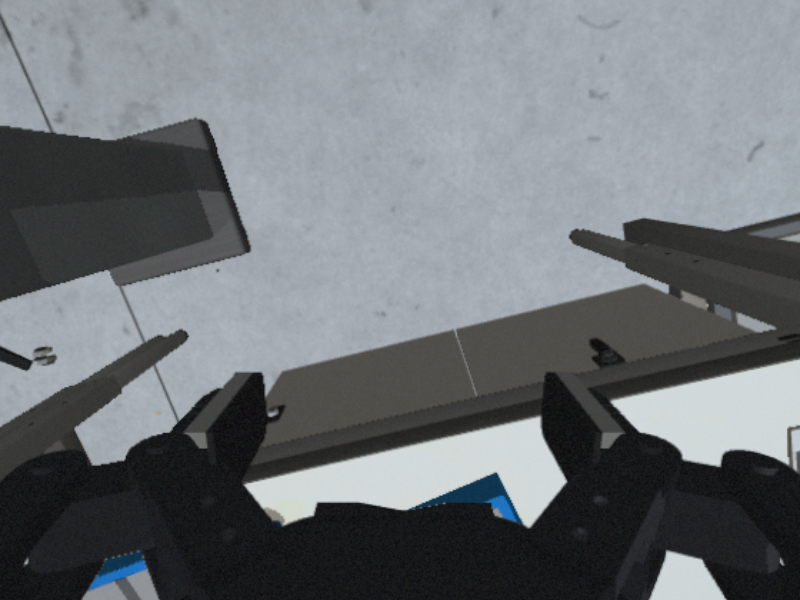

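Wrist view: only the table edge and the open fingers are visible. I'll retract the arm past the presses, turn along with the base, and come over the stand.

```bash
cat >> h.py <<'E'
def plan(wps):
    "wps: x,y,z,phi(world angle of tool y, deg) -> tool rows cm, deg"
    o=ctrl.get_obs();Rm=R.from_rotvec(o["tool_rot"]).as_matrix();phi=np.degrees(np.arctan2(Rm[1,1],Rm[0,1]))
    print("now",o["tool_pos"].round(4),"phi",phi.round(2))
    for w in wps: print((Rm.T@(np.array(w[:3])-o["tool_pos"])*100).round(2),round(phi-w[3],2))
E
python3 - <<'E'
from h import *
w=[]
for r in(.575,.525,.475,.425,.385): w.append((r*.25,r*.968,.26,75.5))
plan(w)
E
```

```text
now [0.1562 0.6049 0.2497] phi 75.52
[ 0.   -4.99 -1.02] 0.02
[-0.   -9.99 -1.02] 0.02
[ -0.   -14.98  -1.01] 0.02
[ -0.   -19.98  -1.01] 0.02
[ -0.   -23.98  -1.01] 0.02
```

Emit:
servo_tool --increments '[[[8.5,0,-5,-1,0],[8.5,0,-10,-1,0],[8.5,0,-15,-1,0],[8.5,0,-20,-1,0],[8.5,0,-24,-1,0]]]'

```text
t: 0.75
tool_pos: [0.0956, 0.3707, 0.2598]
tool_rot: [-0.396, -3.117, 0.001]
contact_force: [0.1, 0.3, 1.0]
opening: 0.0851
grip_force: 0.0
```

Emit:
servo_tool --increments '[[[8.5,-4.7,-0.3,0,7],[8.5,-9.3,-1.1,0,14],[8.5,-13.8,-2.6,0,21],[8.5,-18.1,-4.5,0,28],[8.5,-22.1,-7,0,35]]]'

```text
t: 1.25
tool_pos: [0.294, 0.2484, 0.2605]
tool_rot: [1.321, 2.85, 0.001]
contact_force: [1.2, 0.7, -0.2]
opening: 0.0851
grip_force: 0.0
```

Emit:
servo_tool --increments '[[[6,-4.7,-0.3,0,7],[6,-9.3,-1.1,0,14],[6,-13.8,-2.6,0,21],[6,-18.1,-4.5,0,28],[6,-22.1,-7,0,35]]]'

```text
t: 1.75
tool_pos: [0.3835, 0.0343, 0.2604]
tool_rot: [2.117, 2.32, 0.001]
contact_force: [1.5, -0.2, -0.1]
opening: 0.0601
grip_force: 0.0
```

Run:
```python
from h import *
plan([(.425,-.04,.25,0.5),(.425,-.055,.25,0.5)])
```

```text
now [0.3835 0.0343 0.2604] phi 5.23
[-7.78  3.46  1.04] 4.73
[-9.27  3.32  1.04] 4.73
```

Emit:
servo_tool --increments '[[[6,-4,2,0,4.7],[6,-7.8,5.5,0,4.7],[6,-7.8,5.5,0,4.7]]]'

```text
t: 2.05
tool_pos: [0.4472, -0.0397, 0.2588]
tool_rot: [-2.21, -2.23, 0.003]
contact_force: [-0.5, -0.8, -0.3]
opening: 0.0598
grip_force: 0.0
```

Run:
```python
from h import *
d=grab("wrist");plan([(.425,-.04,.25,.5)])
cv2.imwrite("pics/w1.png",cv2.cvtColor(cv2.resize(d["img"],(800,600)),cv2.COLOR_RGB2BGR))
for P in [(.422,-.025,.076),(.432,-.085,.076),(.543,-.037,.044),(.636,-.036,.044)]: print(proj(d,P)/.7)
```

```text
now [ 0.4461 -0.038   0.2592] phi 0.61
[-0.17 -2.11  0.92] 0.11
[365.15499603 255.20181855]
[380.39185315 339.50235772]
[530.96735893 265.69667898]
[656.95462701 265.33480197]
```

View pics/w1.png

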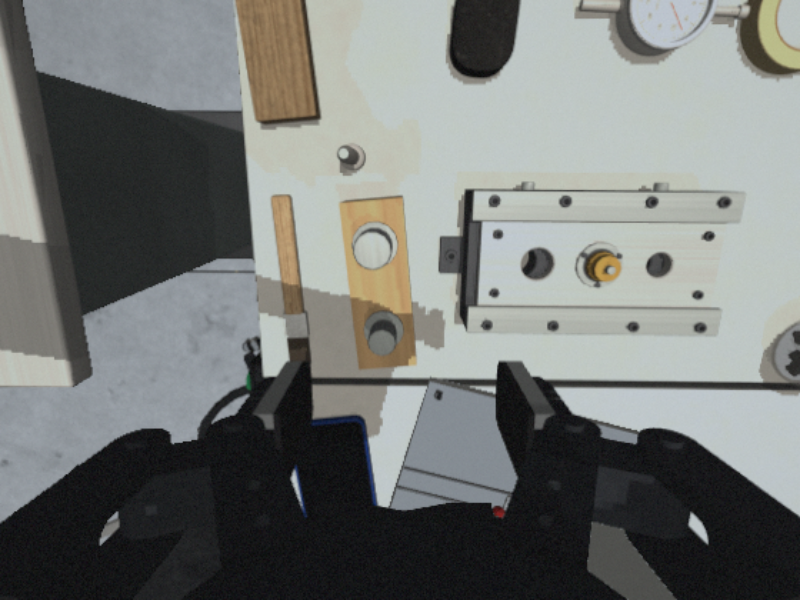

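Wrist view: wide (taper) head at (374,248), dowel head at (382,340), large hole at (537,263), small hole at (658,264), brass part at (603,265), punch at (348,155). I'll refine these by contour.

Run:
```python
from h import *
d=grab("wrist");g=cv2.cvtColor(d["img"],cv2.COLOR_RGB2GRAY);hsv=cv2.cvtColor(d["img"],cv2.COLOR_RGB2HSV)
def blob(mask,u,v,z,r=26):
    x,y=int(u*.7),int(v*.7);m=np.zeros_like(mask);m[y-r:y+r,x-r:x+r]=mask[y-r:y+r,x-r:x+r]
    cs,_=cv2.findContours(m,0,cv2.CHAIN_APPROX_NONE);c=max(cs,key=cv2.contourArea)
    h=cv2.convexHull(c);e=cv2.fitEllipse(h);p=plane(d,*e[0],z);P=np.array([plane(d,*q[0],z) for q in h])
    print(np.array(e[0]).round(1),np.array(e[1]).round(1),p.round(4),"extent mm",(np.ptp(P[:,:2],axis=0)*1000).round(1),"mid",((P.max(0)+P.min(0))/2).round(4))
    return p
dark=(g<110).astype(np.uint8)
L=blob(dark,537,263,.044);S=blob(dark,658,264,.044)
print("axis deg",np.degrees(np.arctan2(*(S-L)[1::-1])),np.linalg.norm(S-L))
grey=(hsv[...,1]<50).astype(np.uint8)
blob(grey,374,248,.076);blob(grey,382,340,.076)
t=cv2.cvtColor(d["img"],cv2.COLOR_RGB2BGR)
a=cv2.resize(t[150:260,230:310],(400,550),interpolation=cv2.INTER_CUBIC);b=cv2.resize(t[165:205,345:480],None,fx=2.96,fy=2.96,interpolation=cv2.INTER_CUBIC)
c=np.zeros((600,800,3),np.uint8);c[:550,:400]=a;c[:b.shape[0],400:400+b.shape[1]]=b[:,:400];cv2.imwrite("pics/crop1.png",c)
```

```text
[376.8 186. ] [20.4 23.2] [ 0.5474 -0.0351  0.044 ] extent mm [23.2 21.7] mid [ 0.5478 -0.0352  0.044 ]
[461.6 187.1] [15.6 18.1] [ 0.637  -0.0354  0.044 ] extent mm [17.8 17.3] mid [ 0.6369 -0.0354  0.044 ]
axis deg -0.15311733915348846 0.08960808459297462
[263.  173.1] [31.3 33.2] [ 0.428  -0.0179  0.076 ] extent mm [29.8 30.8] mid [ 0.4284 -0.018   0.076 ]
[269.1 233.9] [27.  30.8] [ 0.4338 -0.0793  0.076 ] extent mm [27.2 32. ] mid [ 0.4342 -0.0797  0.076 ]
```

View pics/crop1.png

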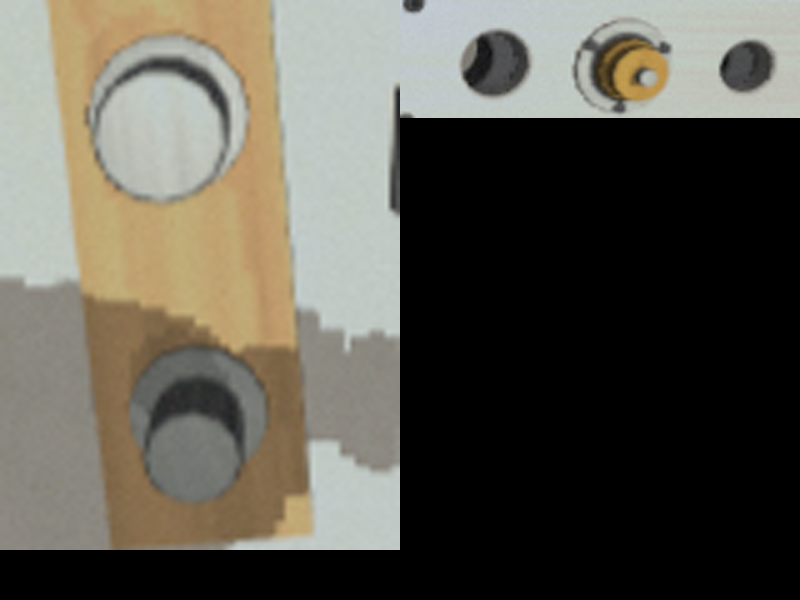

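Crop: the taper head top is centred at native px (262.2,176.8) with its collar at (263.8,173.4). The dowel head is at (268.6,241.4) with its collar at (269.8,230.8). The large hole shows a light crescent on its left side, so the die hole probably lies toward +x.

Run:
```python
from h import *
d=grab("wrist")
for n,u,v,z in [("taper head",262.2,176.8,.076),("taper collar",263.8,173.4,.048),("dowel head",268.6,241.4,.076),("dowel collar",269.8,230.8,.048)]:
    print(n,plane(d,u,v,z).round(4))
print([ (plane(d,262.2+s*13.4,176.8,.076)).round(4)[0] for s in(-1,1)])
plan([(.428,-.023,.15,0),(.428,-.023,.072,0)])
# small hole/large hole gray profile along row
g=cv2.cvtColor(d["img"],cv2.COLOR_RGB2GRAY)
print(g[186,360:395].tolist(),g[187,445:480].tolist(), d["img"][186,360:395,0].tolist())
print([plane(d,u,186,.034)[0].round(4) for u in (364,366,368,370,372,374)],[plane(d,u,186,.044)[0].round(4) for u in (364,366,368,370,388)])
```

```text
taper head [ 0.4266 -0.0204  0.076 ]
taper collar [ 0.4265 -0.0211  0.048 ]
dowel head [ 0.4328 -0.0863  0.076 ]
dowel collar [ 0.4329 -0.0843  0.048 ]
[np.float64(0.4137), np.float64(0.4395)]
now [ 0.4451 -0.0361  0.26  ] phi 0.79
[ 1.33 -1.68 11.  ] 0.79
[ 1.32 -1.67 18.8 ] 0.79
[198, 196, 198, 198, 198, 190, 135, 123, 124, 121, 67, 32, 21, 25, 31, 22, 50, 75, 81, 80, 83, 83, 81, 74, 74, 57, 60, 61, 97, 155, 192, 199, 196, 195, 199] [198, 196, 196, 195, 198, 196, 196, 191, 138, 32, 33, 63, 73, 78, 75, 78, 77, 78, 72, 52, 43, 58, 62, 59, 60, 81, 138, 180, 194, 195, 195, 196, 197, 195, 196] [194, 191, 192, 193, 193, 187, 138, 125, 126, 123, 68, 28, 26, 24, 29, 25, 50, 73, 81, 80, 81, 82, 81, 74, 72, 56, 60, 62, 98, 155, 188, 193, 191, 191, 193]
[np.float64(0.5359), np.float64(0.5381), np.float64(0.5403), np.float64(0.5425), np.float64(0.5447), np.float64(0.5469)] [np.float64(0.5334), np.float64(0.5355), np.float64(0.5376), np.float64(0.5398), np.float64(0.5589)]
```

Emit:
servo_tool --increments '[[[6,1.5,-1.8,4,0.8],[6,1.5,-1.8,8.5,0.8],[6,1.5,-1.8,13,0.8],[6,1.5,-1.8,15,0.8],[6,1.5,-1.8,15,0.8]]]'

```text
t: 2.7
tool_pos: [0.4238, -0.0196, 0.1069]
tool_rot: [-2.215, -2.22, 0.005]
contact_force: [-0.5, -0.5, 0.2]
opening: 0.06
grip_force: 0.0
```

Run:
```python
from h import *
plan([(.4266,-.0207,.070,0)])
for i in range(3): d=grab("wrist");print(ctrl.get_obs()["tool_pos"].round(4))
print(proj(d,(.4266,-.0207,.076)))
plan([(.4266,-.0207,.070,0)])
cv2.imwrite("pics/w2.png",cv2.cvtColor(d["img"],cv2.COLOR_RGB2BGR))
```

```text
now [ 0.4238 -0.0196  0.1069] phi 0.14
[-0.12  0.3   3.69] 0.14
[ 0.4258 -0.0202  0.1096]
[ 0.4273 -0.0207  0.1114]
[ 0.4281 -0.021   0.1124]
[278.8347359  251.01193874]
now [ 0.4281 -0.021   0.1124] phi 0.08
[ 0.04 -0.17  4.24] 0.08
```

View pics/w2.png

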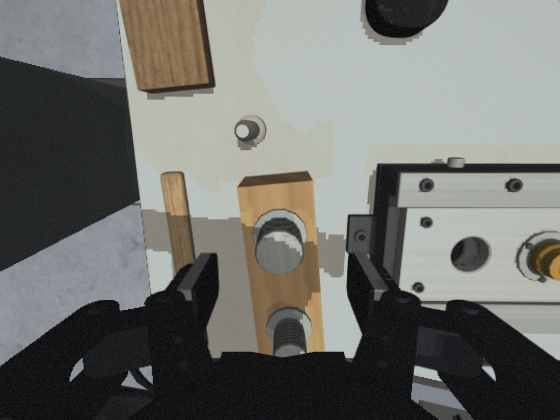

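The taper head is at (278,250), which agrees with the projection, so I'll go down on it and grip.

Emit:
servo_tool --increments '[[[6,0,-0.2,2,0],[6,0,-0.2,3.5,0],[6,0,-0.2,4.2,0],[6,0,-0.2,4.2,0],[6,0,-0.2,4.2,0]]]'

```text
t: 3.35
tool_pos: [0.4262, -0.0216, 0.0698]
tool_rot: [2.219, 2.22, 0.002]
contact_force: [0.8, 0.7, -0.0]
opening: 0.0597
grip_force: 0.0
```

Emit:
servo_tool --increments '[[[4,0,0,0,0],[2,0,0,0,0],[2,0,0,0,0],[2,0,0,0,0],[2,0,0,0,0]]]' --newtons 70

```text
t: 3.85
tool_pos: [0.4258, -0.0216, 0.0694]
tool_rot: [2.22, 2.221, 0.001]
contact_force: [-1.6, 0.7, 5.6]
opening: 0.0235
grip_force: 68.4
```

Run:
```python
from h import *
o=ctrl.get_obs();print({k:np.round(o[k],4).tolist() for k in("tool_pos","contact_force","opening","grip_force","tool_rot")})
```

```text
{'tool_pos': [0.4258, -0.0216, 0.0694], 'contact_force': [-1.6213, 0.7449, 5.634], 'opening': 0.0235, 'grip_force': 68.3932, 'tool_rot': [2.2205, 2.221, 0.0009]}
```

Emit:
servo_tool --increments '[[[2,0,0,-1,0],[2,0,0,-3,0],[2,0,0,-5,0],[2,0,0,-7,0],[2,0,0,-7.5,0]]]'

```text
t: 4.35
tool_pos: [0.4263, -0.0216, 0.1457]
tool_rot: [2.219, 2.219, 0.003]
contact_force: [0.1, -0.1, -2.2]
opening: 0.0235
grip_force: 69.9
```

Run:
```python
from h import *
plan([(.551,-.0358,.14,0)])
```

```text
now [ 0.4263 -0.0216  0.1457] phi 0.02
[-1.42 12.47  0.62] 0.02
```

Emit:
servo_tool --increments '[[[2,-0.5,3,0,0],[2,-1,7,0,0],[2,-1.4,10.5,0,0],[2,-1.4,12.5,0,0],[2,-1.4,12.5,0,0]]]'

```text
t: 4.85
tool_pos: [0.5515, -0.0355, 0.1423]
tool_rot: [-2.22, -2.221, 0.001]
contact_force: [-0.2, -0.0, -2.2]
opening: 0.024
grip_force: 70.1
```

Emit:
servo_tool --increments '[[[2,0,0,0.5,0],[2,0,0,0.5,0],[2,0,0,0.5,0]]]'

```text
t: 5.15
tool_pos: [0.5489, -0.0352, 0.1374]
tool_rot: [-2.22, -2.221, 0.002]
contact_force: [0.7, -0.2, -1.8]
opening: 0.0242
grip_force: 70.1
```

Run:
```python
from h import *
d=grab("wrist");t=cv2.cvtColor(d["img"],cv2.COLOR_RGB2BGR)
p=ctrl.get_obs()["tool_pos"];print(p,ctrl.get_obs()["contact_force"])
x,y=(proj(d,p-[0,0,.065])).astype(int);print(x,y)
for dz in(.0065,-.0255,-.0655): print(dz,proj(d,p+[0,0,dz]),(proj(d,p+[.013,0,dz])-proj(d,p+[-.013,0,dz])))
print("hole",proj(d,(.5475,-.0351,.044)))
c=t[y-90:y+90,x-120:x+120];cv2.imwrite("pics/w3.png",cv2.resize(c,None,fx=3.3,fy=3.3,interpolation=cv2.INTER_CUBIC));print(c.shape,x-120,y-90)
```

```text
[ 0.54917792 -0.03521545  0.13785657] [-0.14838937  0.31768871 -2.16676279]
281 233
0.0065 [280.3077225  290.82625871] [6.45000635e+01 4.04951164e-02]
-0.0255 [280.80694555 258.94972886] [5.20386665e+01 2.69266925e-02]
-0.0655 [281.21217284 233.05870054] [4.19290836e+01 1.75620747e-02]
hole [279.03664591 219.90220382]
(180, 240, 3) 161 143
```

View pics/w3.png

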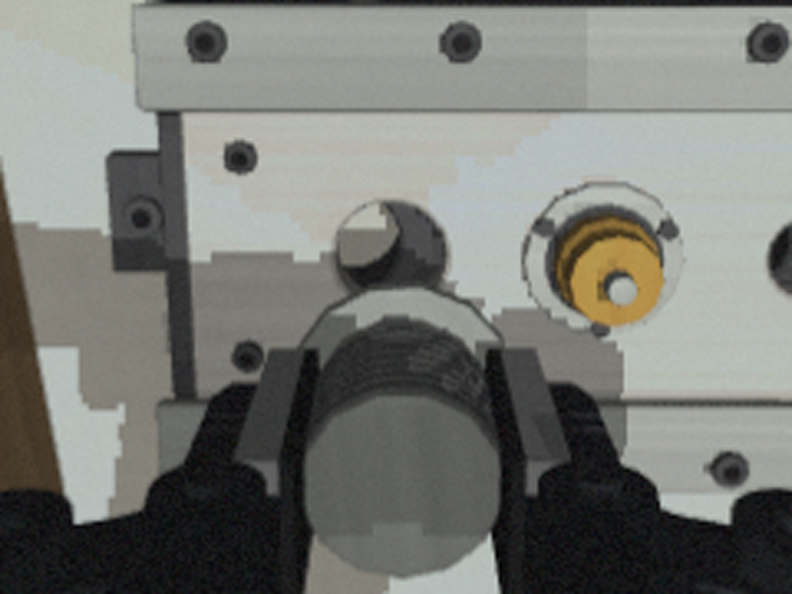

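The view shows the pin held well and the hole at crop (391,250) with lit and dark zones inside. To read the die offset, I'll shift so that the camera looks straight down the hole.

Emit:
servo_tool --increments '[[[2,-3,0,0,0],[2,-4,0,0,0],[2,-4,0,0,0],[2,-4,0,0,0]]]'

```text
t: 5.6
tool_pos: [0.55, -0.0751, 0.1384]
tool_rot: [-2.222, -2.221, -0.001]
contact_force: [-0.6, 0.1, -1.6]
opening: 0.0242
grip_force: 70.1
```

Run:
```python
from h import *
d=grab("wrist");t=cv2.cvtColor(d["img"],cv2.COLOR_RGB2BGR);print(ctrl.get_obs()["tool_pos"],d["W"][:3,3])
u,v=proj(d,(.5475,-.0351,.044));print("hole",u,v,"px/mm",np.diff(np.array([proj(d,(x,-.0351,.044))[0] for x in(.5475,.5575)]))/10)
us,vs=proj(d,(.637,-.0354,.044));print(us,vs)
def crop(u,v,r=24):
    c=t[int(v)-r:int(v)+r,int(u)-r:int(u)+r].astype(float);return cv2.resize(np.clip(c*1.6,0,255).astype(np.uint8),(400,400),interpolation=cv2.INTER_CUBIC)
cv2.imwrite("pics/w4.png",np.hstack([crop(u,v),crop(us,vs)]));print(int(u)-24,int(v)-24,int(us)-24,int(vs)-24)
```

```text
[ 0.54999429 -0.07483866  0.13835177] [ 0.55113353 -0.01080025  0.26231226]
hole 276.9311847191791 162.8249328777839 px/mm [1.47967491]
409.7202511095235 163.01788364917041
252 138 385 139
```

View pics/w4.png

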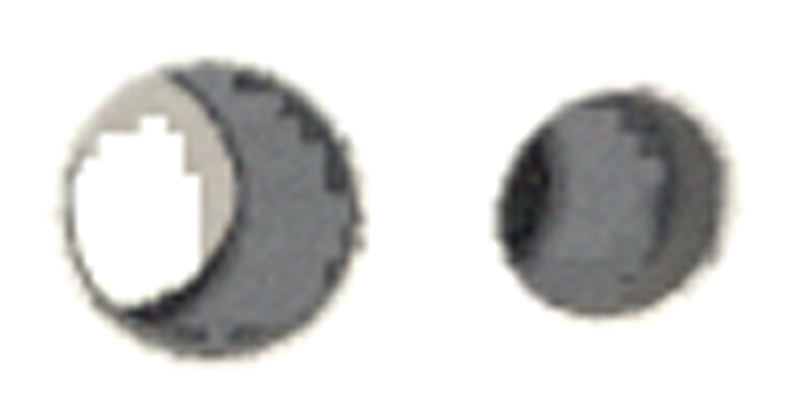

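Clear now: the bench shows through the die hole at the left. Its right edge is at crop x 238 (nest hole spans 65–360), and the small hole agrees. The die therefore stands about 9.8 mm toward −x (die hole x≈0.5377). Plan: enter the nest hole, push the plate −x with the tip above the die, then descend.

Emit:
servo_tool --increments '[[[2,3,-0.6,0,0],[2,3.9,-0.6,0,0],[2,3.9,-0.6,1,0],[2,3.9,-0.6,1.5,0],[2,3.9,-0.6,1.5,0]]]'

```text
t: 6.15
tool_pos: [0.5432, -0.0365, 0.1215]
tool_rot: [-2.22, -2.22, 0.003]
contact_force: [-0.3, -0.2, -2.6]
opening: 0.0238
grip_force: 70.1
```

Emit:
servo_tool --increments '[[[2,0,0,0,0],[2,0,0,0,0],[2,0,0,0,0]]]'

```text
t: 6.45
tool_pos: [0.5444, -0.0368, 0.1236]
tool_rot: [2.221, 2.221, 0.0]
contact_force: [-0.6, -0.6, -1.5]
opening: 0.0239
grip_force: 70.1
```

Run:
```python
from h import *
plan([(.5441,-.0358,.1015,0)])
for i in range(2): d=grab("wrist")
plan([(.5441,-.0358,.1015,0)])
```

```text
now [ 0.5444 -0.0368  0.1236] phi -0.01
[ 0.1  -0.03  2.21] -0.01
now [ 0.5444 -0.0366  0.1236] phi -0.0
[ 0.08 -0.03  2.21] -0.0
```

Emit:
servo_tool --increments '[[[2,0.1,0,0.6,0],[2,0.1,0,1.1,0],[2,0.1,0,1.5,0],[2,0.1,0,1.7,0],[2,0.1,0,1.7,0]]]'

```text
t: 7.05
tool_pos: [0.5438, -0.0353, 0.1056]
tool_rot: [-2.22, -2.221, 0.001]
contact_force: [0.3, 0.0, -2.3]
opening: 0.0238
grip_force: 70.1
```

Emit:
servo_tool --increments '[[[2,0,0,0.2,0],[2,0,0,0.4,0],[2,0,0,0.4,0],[2,0,0,0.4,0]]]'

```text
t: 7.45
tool_pos: [0.5442, -0.0354, 0.1023]
tool_rot: [2.221, 2.222, 0.0]
contact_force: [0.4, 0.3, -2.2]
opening: 0.0239
grip_force: 70.1
```

Tip is in the nest hole with no contact; now push the plate −x.

Emit:
servo_tool --increments '[[[2,0,-0.15,0,0],[2,0,-0.3,0,0],[2,0,-0.45,0,0],[2,0,-0.6,0,0],[2,0,-0.6,0,0]]]'

```text
t: 7.95
tool_pos: [0.539, -0.0354, 0.1029]
tool_rot: [2.22, 2.22, 0.003]
contact_force: [3.8, -0.4, -3.1]
opening: 0.0239
grip_force: 69.9
```

Emit:
servo_tool --increments '[[[2,0,-0.1,0,0],[2,0,-0.15,0,0],[2,0,-0.15,0,0],[2,0,-0.15,0,0]]]'

```text
t: 8.35
tool_pos: [0.5371, -0.0354, 0.1028]
tool_rot: [2.221, 2.221, 0.001]
contact_force: [3.0, -0.4, -0.5]
opening: 0.0241
grip_force: 70.0
```

Emit:
servo_tool --increments '[[[2,0,0,0.2,0],[2,0,0,0.4,0],[2,0,0,0.6,0],[2,0,0,0.8,0],[2,0,0,0.8,0]]]'

```text
t: 8.85
tool_pos: [0.5364, -0.0354, 0.0939]
tool_rot: [-2.221, -2.221, 0.001]
contact_force: [3.8, 0.1, 1.0]
opening: 0.0245
grip_force: 70.1
```

Emit:
servo_tool --increments '[[[2,0,0,0.2,0],[2,0,0,0.4,0],[2,0,0,0.6,0],[2,0,0,0.8,0],[2,0,0,0.8,0]]]'

```text
t: 9.35
tool_pos: [0.5363, -0.0353, 0.0857]
tool_rot: [-2.22, -2.221, 0.001]
contact_force: [3.8, 0.1, 0.2]
opening: 0.024
grip_force: 70.2
```

Emit:
servo_tool --increments '[[[2,0,0,0.15,0],[2,0,0,0.3,0],[2,0,0,0.45,0],[2,0,0,0.6,0],[2,0,0,0.6,0]]]'

```text
t: 9.85
tool_pos: [0.5361, -0.0353, 0.0796]
tool_rot: [-2.22, -2.221, 0.001]
contact_force: [3.8, 0.3, -1.2]
opening: 0.0241
grip_force: 70.2
```

Emit:
servo_tool --increments '[[[2,0,0,0.1,0],[2,0,0,0.2,0],[2,0,0,0.3,0],[2,0,0,0.4,0],[2,0,0,0.4,0]]]'

```text
t: 10.35
tool_pos: [0.5362, -0.0354, 0.0758]
tool_rot: [-2.221, -2.221, 0.001]
contact_force: [2.7, -0.4, -2.8]
opening: 0.0237
grip_force: 70.2
```

Emit:
servo_tool --increments '[[[2,0,0,0.1,0],[2,0,0,0.15,0],[2,0,0,0.2,0],[2,0,0,0.2,0]]]'

```text
t: 10.75
tool_pos: [0.5363, -0.0353, 0.074]
tool_rot: [-2.221, -2.221, 0.001]
contact_force: [1.7, -0.2, -2.0]
opening: 0.0242
grip_force: 70.2
```

Emit:
servo_tool --increments '[[[2,0,0,0.1,0],[2,0,0,0.2,0],[2,0,0,0.25,0],[2,0,0,0.25,0]]]'

```text
t: 11.15
tool_pos: [0.5363, -0.0353, 0.0715]
tool_rot: [-2.221, -2.221, 0.001]
contact_force: [0.5, -0.1, -2.3]
opening: 0.024
grip_force: 70.1
```

Shank is into the die, with no resistance. Last millimetres.

Emit:
servo_tool --increments '[[[2,0,0,0.05,0],[2,0,0,0.1,0],[2,0,0,0.15,0],[2,0,0,0.15,0]]]'

```text
t: 11.55
tool_pos: [0.5364, -0.0353, 0.0701]
tool_rot: [-2.221, -2.221, 0.001]
contact_force: [0.9, -0.2, -2.7]
opening: 0.024
grip_force: 70.0
```

Emit:
servo_tool --increments '[[[2,0,0,0.05,0],[2,0,0,0.1,0],[2,0,0,0.1,0]]]'

```text
t: 11.85
tool_pos: [0.5365, -0.0353, 0.0695]
tool_rot: [-2.221, -2.221, 0.0]
contact_force: [-1.8, 1.6, 0.5]
opening: 0.0238
grip_force: 70.3
```

Emit:
servo_tool --increments '[[[2,0,0,0.05,0],[2,0,0,0.05,0],[2,0,0,0.05,0]]]'

```text
t: 12.15
tool_pos: [0.5367, -0.0354, 0.0694]
tool_rot: [-2.221, -2.222, 0.0]
contact_force: [-3.9, 0.2, 6.0]
opening: 0.0242
grip_force: 70.9
```

Collar is seated. Open slightly (brass part clearance) and rise.

Emit:
servo_tool --increments '[[[3.4,0,0,0,0],[3.4,0,0,0,0],[3.4,0,0,0,0]]]'

```text
t: 12.45
tool_pos: [0.5368, -0.0354, 0.0687]
tool_rot: [2.221, 2.221, 0.001]
contact_force: [0.4, 0.2, -0.3]
opening: 0.0341
grip_force: 0.0
```

Emit:
servo_tool --increments '[[[3.4,0,0,-1,0],[3.4,0,0,-3,0],[3.4,0,0,-6,0],[5,0,0,-9,0],[5,0,0,-9,0]]]'

```text
t: 12.95
tool_pos: [0.54, -0.036, 0.1652]
tool_rot: [2.215, 2.215, 0.009]
contact_force: [0.9, -0.3, 1.7]
opening: 0.0497
grip_force: 0.0
```

Run:
```python
from h import *
d=grab("wrist");plan([(.4328,-.0867,.16,0),(.4319,-.0860,.07,0)])
cv2.imwrite("pics/w5.png",cv2.cvtColor(cv2.resize(d["img"],(800,600)),cv2.COLOR_RGB2BGR))
```

```text
now [ 0.5387 -0.0358  0.1625] phi 0.02
[ -5.09 -10.59   0.19] 0.02
[ -5.01 -10.74   9.19] 0.02
```

View pics/w5.png

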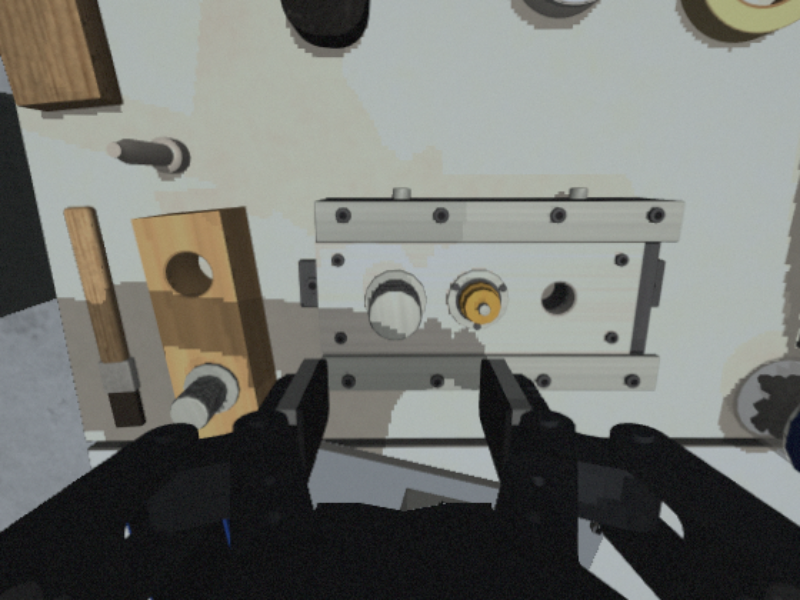

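The taper pin sits home at (395,305), the small hole is at (558,298), and the dowel is at (190,410). Go to the dowel.

Emit:
servo_tool --increments '[[[5,-1.5,-3,0,0],[5,-3,-7,0,0],[5,-5.1,-10.6,0,0],[5,-5.1,-10.6,3,0],[5,-5.1,-10.6,3,0]]]'

```text
t: 13.5
tool_pos: [0.4271, -0.0857, 0.1248]
tool_rot: [-2.218, -2.215, 0.005]
contact_force: [-0.8, -0.2, 0.2]
opening: 0.0501
grip_force: 0.0
```

Emit:
servo_tool --increments '[[[5,0,0,0,0],[5,0,0,0,0],[5,0,0,0,0]]]'

```text
t: 13.8
tool_pos: [0.4316, -0.0863, 0.1297]
tool_rot: [2.22, 2.222, 0.001]
contact_force: [-0.3, 0.6, 0.9]
opening: 0.05
grip_force: 0.0
```

Run:
```python
from h import *
d=grab("wrist");plan([(.4320,-.0874,.07,0)])
u,v=proj(d,(.4328,-.0865,.076));print(u,v)
cv2.imwrite("pics/w6.png",cv2.resize(cv2.cvtColor(d["img"],cv2.COLOR_RGB2BGR)[int(v)-75:int(v)+75,int(u)-100:int(u)+100],(800,600),interpolation=cv2.INTER_CUBIC));print(int(u)-100,int(v)-75)
```

```text
now [ 0.4316 -0.0863  0.1296] phi 0.06
[-0.1   0.04  5.96] 0.06
282.35412203866827 239.4623115988923
182 164
```

View pics/w6.png

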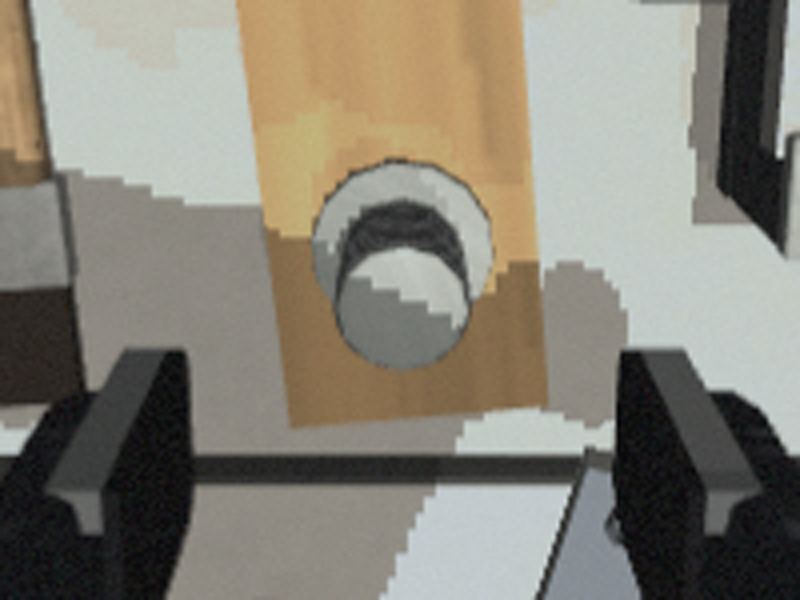

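Dowel head at native px (282.5,241), within 1 mm of the estimate. Down and grip.

Emit:
servo_tool --increments '[[[5,-0.15,0,2,0],[5,-0.15,0,4,0],[5,-0.15,0,5.5,0],[5,-0.15,0,5.9,0],[5,-0.15,0,5.9,0]]]'

```text
t: 14.35
tool_pos: [0.4306, -0.0877, 0.0696]
tool_rot: [-2.22, -2.221, 0.001]
contact_force: [0.7, -0.5, 0.8]
opening: 0.0504
grip_force: 0.0
```

Emit:
servo_tool --increments '[[[5,0,0,0,0],[3,0,0,0,0],[1.2,0,0,0,0],[1.2,0,0,0,0],[1.2,0,0,0,0]]]' --newtons 60

```text
t: 14.85
tool_pos: [0.4314, -0.0882, 0.0709]
tool_rot: [2.22, 2.221, 0.001]
contact_force: [-1.0, -0.0, 5.1]
opening: 0.018
grip_force: 58.6
```

Emit:
servo_tool --increments '[[[1.2,0,0,0,0],[1.2,0,0,-1,0],[1.2,0,0,-4,0],[1.2,0,0,-7,0],[1.2,0,0,-9,0]]]'

```text
t: 15.35
tool_pos: [0.4309, -0.088, 0.1619]
tool_rot: [2.22, 2.221, 0.001]
contact_force: [1.0, -0.7, -0.9]
opening: 0.0183
grip_force: 58.8
```

Run:
```python
from h import *
plan([(.45,-.0356,.155,0),(.6267,-.0356,.155,0)])
```

```text
now [ 0.4309 -0.088   0.1619] phi 0.02
[5.24 1.91 0.68] 0.02
[ 5.24 19.58  0.71] 0.02
```

Emit:
servo_tool --increments '[[[1.2,2.5,4,0,0],[1.2,5.2,8,0,0],[1.2,5.2,12.5,0,0],[1.2,5.2,16.5,0,0],[1.2,5.2,19.6,0,0]]]'

```text
t: 15.85
tool_pos: [0.6282, -0.0354, 0.1593]
tool_rot: [-2.22, -2.222, 0.001]
contact_force: [1.2, -0.5, -2.3]
opening: 0.0178
grip_force: 59.2
```

Emit:
servo_tool --increments '[[[1.2,0,0,0,0],[1.2,0,0,0,0],[1.2,0,0,0,0],[1.2,0,0,0,0]]]'

```text
t: 16.25
tool_pos: [0.6255, -0.0358, 0.1598]
tool_rot: [-2.221, -2.221, 0.001]
contact_force: [0.5, -0.2, -1.6]
opening: 0.0179
grip_force: 59.4
```

Run:
```python
from h import *
d=grab("wrist");o=ctrl.get_obs();p=o["tool_pos"];plan([(.6267,-.0356,.12,0)])
print(p,o["contact_force"],proj(d,p+[0,0,.0055]),proj(d,p+[.001,.001,.0055]))
g=cv2.cvtColor(d["img"],cv2.COLOR_RGB2GRAY)
u,v=proj(d,(.6275,-.0354,.044)).astype(int);print("hole pred",proj(d,(.6275,-.0354,.044)),proj(d,(.6285,-.0344,.044)))
m=(g<110).astype(np.uint8)
for vv in range(v-22,v+16,3): print(vv,u-20,g[vv,u-20:u+21].tolist())
cv2.imwrite("pics/w7.png",cv2.cvtColor(d["img"],cv2.COLOR_RGB2BGR))
```

```text
now [ 0.6257 -0.0359  0.1599] phi -0.0
[0.03 0.1  3.99] -0.0
[ 0.62567703 -0.03588355  0.15993386] [ 0.15178084  0.19925029 -1.85849651] [279.90929927 289.23995874] [282.36547789 287.01149142]
hole pred [283.50821245 211.17933032] [284.80532915 209.92676766]
189 263 [170, 174, 169, 174, 171, 171, 172, 170, 169, 172, 169, 169, 169, 169, 169, 172, 170, 180, 181, 184, 181, 181, 180, 179, 183, 181, 183, 180, 180, 181, 181, 178, 180, 180, 181, 179, 179, 182, 180, 183, 180]
192 263 [171, 174, 172, 174, 174, 170, 174, 174, 173, 173, 173, 171, 172, 172, 172, 173, 170, 176, 181, 180, 182, 181, 180, 181, 181, 180, 179, 182, 181, 178, 180, 182, 182, 182, 179, 177, 178, 179, 183, 180, 180]
195 263 [168, 169, 167, 168, 170, 170, 169, 169, 168, 166, 166, 163, 165, 165, 167, 164, 166, 167, 180, 180, 180, 180, 180, 179, 178, 179, 178, 179, 179, 179, 179, 180, 180, 180, 181, 182, 182, 179, 183, 181, 181]
198 263 [176, 174, 175, 174, 175, 177, 174, 178, 175, 172, 174, 174, 173, 174, 172, 182, 181, 181, 181, 180, 180, 179, 178, 182, 183, 180, 179, 179, 182, 182, 182, 181, 182, 179, 181, 181, 182, 182, 
[... 1128 characters left out ...]
, 26, 27, 23, 26, 36, 25, 25, 29, 33, 29, 36, 40, 56, 57, 59, 85, 144, 165, 180, 179, 179, 180, 181, 180]
219 263 [116, 115, 118, 116, 117, 118, 119, 120, 119, 116, 114, 103, 89, 65, 56, 57, 57, 53, 54, 48, 47, 42, 50, 51, 55, 66, 59, 63, 64, 65, 95, 133, 159, 177, 179, 181, 180, 178, 178, 180, 178]
222 263 [119, 117, 120, 118, 117, 122, 119, 119, 121, 119, 120, 120, 120, 116, 100, 80, 77, 55, 56, 57, 59, 59, 59, 61, 79, 87, 125, 140, 157, 170, 174, 181, 180, 179, 181, 178, 180, 181, 177, 180, 179]
225 263 [116, 120, 119, 118, 116, 118, 116, 117, 118, 117, 105, 69, 58, 50, 53, 50, 52, 51, 53, 52, 51, 54, 55, 51, 49, 56, 55, 61, 109, 162, 182, 182, 181, 179, 180, 179, 180, 181, 180, 181, 179]
```

Run:
```python
from h import *
for f in("w7",):
    g=cv2.cvtColor(cv2.imread(f"pics/{f}.png"),cv2.COLOR_BGR2GRAY)
    for v in (228,232,236,240,270,280,285,290,295,300,305,310,315): print(v,g[v,240:326:2].tolist())
d=grab("wrist");p=ctrl.get_obs()["tool_pos"];print(p)
for dz in(.0055,-.0229): print(proj(d,p+[0,0,dz]))
```

```text
228 [96, 118, 116, 115, 119, 117, 118, 117, 118, 117, 117, 118, 115, 117, 120, 115, 48, 47, 50, 53, 74, 52, 51, 52, 53, 48, 48, 134, 180, 180, 178, 180, 179, 180, 180, 181, 181, 180, 179, 181, 181, 180, 180]
232 [118, 117, 118, 117, 118, 118, 115, 119, 116, 120, 117, 118, 117, 97, 68, 63, 110, 142, 145, 153, 150, 152, 151, 151, 146, 147, 142, 111, 70, 145, 181, 145, 141, 141, 121, 122, 146, 146, 147, 180, 181, 180, 183]
236 [117, 117, 117, 117, 117, 117, 114, 118, 118, 118, 115, 71, 120, 149, 148, 153, 152, 152, 154, 153, 150, 149, 149, 149, 151, 148, 149, 146, 146, 145, 131, 69, 94, 119, 119, 119, 121, 118, 121, 117, 98, 47, 40]
240 [119, 119, 118, 117, 118, 119, 118, 116, 117, 72, 79, 113, 116, 113, 115, 112, 115, 115, 122, 155, 155, 150, 152, 150, 150, 149, 148, 149, 149, 148, 146, 148, 142, 99, 119, 121, 121, 121, 121, 122, 46, 42, 27]
270 [21, 27, 56, 53, 55, 55, 50, 55, 17, 14, 18, 43, 39, 48, 69, 91, 93, 91, 92, 91, 88, 90, 93, 91, 90, 92, 93, 88, 85, 54, 46, 41, 18, 21, 16, 61, 64, 68, 66, 69, 67, 58, 15]
280 [48, 57, 56, 53, 55, 56, 55, 21, 22, 12, 36, 86, 87, 90, 89, 91, 91
[... 774 characters left out ...]
35, 17, 12, 26, 27, 16, 16, 24, 13, 13, 22, 15]
305 [17, 14, 12, 20, 21, 18, 22, 19, 24, 18, 15, 72, 122, 123, 125, 116, 107, 99, 97, 99, 98, 101, 101, 99, 101, 99, 120, 155, 181, 182, 180, 175, 13, 12, 32, 30, 18, 13, 17, 25, 17, 10, 11]
310 [21, 14, 21, 14, 14, 18, 11, 18, 27, 17, 12, 76, 99, 97, 98, 97, 96, 99, 105, 137, 135, 139, 138, 139, 137, 138, 139, 140, 138, 140, 140, 141, 17, 15, 28, 30, 20, 17, 12, 20, 18, 27, 22]
315 [16, 10, 15, 18, 19, 25, 11, 20, 32, 22, 12, 41, 48, 49, 42, 48, 47, 51, 69, 67, 63, 68, 67, 69, 66, 67, 68, 67, 67, 68, 64, 66, 40, 20, 29, 30, 19, 16, 15, 21, 24, 22, 15]
[ 0.62588021 -0.03591041  0.16008584]
[280.05509147 289.18935426]
[280.46525914 260.76545493]
```

Emit:
servo_tool --increments '[[[1.2,0,0.1,1,0],[1.2,0,0.1,2.5,0],[1.2,0,0.1,4,0],[1.2,0,0.1,4.3,0],[1.2,0,0.1,4.3,0]]]'

```text
t: 16.85
tool_pos: [0.6265, -0.0356, 0.1146]
tool_rot: [-2.219, -2.22, 0.003]
contact_force: [0.1, -0.2, -1.5]
opening: 0.0184
grip_force: 59.4
```

Emit:
servo_tool --increments '[[[1.2,0,0,0,0],[1.2,0,0,0,0],[1.2,0,0,0,0]]]'

```text
t: 17.15
tool_pos: [0.6282, -0.0359, 0.1177]
tool_rot: [2.22, 2.221, 0.001]
contact_force: [-0.1, 0.2, -1.5]
opening: 0.0181
grip_force: 59.4
```

Emit:
servo_tool --increments '[[[1.2,0,-0.1,0.3,0],[1.2,0,-0.1,0.6,0],[1.2,0,-0.1,0.8,0],[1.2,0,-0.1,0.9,0],[1.2,0,-0.1,0.9,0]]]'

```text
t: 17.65
tool_pos: [0.6265, -0.0358, 0.1074]
tool_rot: [-2.221, -2.221, 0.001]
contact_force: [-0.4, -0.3, -1.3]
opening: 0.0183
grip_force: 59.4
```

Emit:
servo_tool --increments '[[[1.2,0,0,0.1,0],[1.2,0,0,0.2,0],[1.2,0,0,0.3,0],[1.2,0,0,0.4,0],[1.2,0,0,0.4,0]]]'

```text
t: 18.15
tool_pos: [0.6265, -0.0358, 0.1036]
tool_rot: [-2.221, -2.222, 0.0]
contact_force: [0.9, 0.4, -1.2]
opening: 0.0181
grip_force: 59.4
```

Emit:
servo_tool --increments '[[[1.2,0,0,0.1,0],[1.2,0,0,0.2,0],[1.2,0,0,0.3,0],[1.2,0,0,0.3,0]]]'

```text
t: 18.55
tool_pos: [0.6265, -0.0358, 0.1006]
tool_rot: [-2.221, -2.222, 0.0]
contact_force: [-0.0, 0.5, -1.9]
opening: 0.0179
grip_force: 59.4
```

Emit:
servo_tool --increments '[[[1.2,0,0,0.1,0],[1.2,0,0,0.2,0],[1.2,0,0,0.3,0],[1.2,0,0,0.3,0]]]'

```text
t: 18.95
tool_pos: [0.6265, -0.0358, 0.0975]
tool_rot: [-2.221, -2.221, 0.0]
contact_force: [-0.4, 0.2, -0.8]
opening: 0.0181
grip_force: 59.4
```

Emit:
servo_tool --increments '[[[1.2,0,0,0.1,0],[1.2,0,0,0.2,0],[1.2,0,0,0.3,0],[1.2,0,0,0.4,0],[1.2,0,0,0.4,0]]]'

```text
t: 19.45
tool_pos: [0.6265, -0.0358, 0.0936]
tool_rot: [-2.221, -2.222, 0.0]
contact_force: [-0.2, -0.7, -1.4]
opening: 0.0179
grip_force: 59.4
```

Emit:
servo_tool --increments '[[[1.2,0,0,0.2,0],[1.2,0,0,0.4,0],[1.2,0,0,0.6,0],[1.2,0,0,0.8,0],[1.2,0,0,0.9,0]]]'

```text
t: 19.95
tool_pos: [0.6265, -0.0359, 0.0844]
tool_rot: [-2.221, -2.221, 0.001]
contact_force: [0.0, -0.2, -1.5]
opening: 0.0181
grip_force: 59.4
```

Emit:
servo_tool --increments '[[[1.2,0,0,0.2,0],[1.2,0,0,0.4,0],[1.2,0,0,0.6,0],[1.2,0,0,0.8,0],[1.2,0,0,0.8,0]]]'

```text
t: 20.45
tool_pos: [0.6264, -0.0358, 0.0763]
tool_rot: [-2.221, -2.221, 0.001]
contact_force: [0.1, -0.3, -1.9]
opening: 0.018
grip_force: 59.4
```

Emit:
servo_tool --increments '[[[1.2,0,0,0.1,0],[1.2,0,0,0.2,0],[1.2,0,0,0.3,0],[1.2,0,0,0.3,0]]]'

```text
t: 20.85
tool_pos: [0.6265, -0.0358, 0.0736]
tool_rot: [-2.221, -2.222, 0.0]
contact_force: [0.0, -0.1, -3.1]
opening: 0.0179
grip_force: 59.4
```

Emit:
servo_tool --increments '[[[1.2,0,0,0.1,0],[1.2,0,0,0.2,0],[1.2,0,0,0.2,0]]]'

```text
t: 21.15
tool_pos: [0.6265, -0.0358, 0.0715]
tool_rot: [-2.221, -2.222, 0.0]
contact_force: [-0.2, 0.3, -1.3]
opening: 0.0178
grip_force: 59.4
```

Emit:
servo_tool --increments '[[[1.2,0,0,0.05,0],[1.2,0,0,0.05,0],[1.2,0,0,0.05,0]]]'

```text
t: 21.45
tool_pos: [0.6266, -0.0359, 0.0713]
tool_rot: [2.221, 2.222, -0.0]
contact_force: [0.3, -0.0, -1.8]
opening: 0.018
grip_force: 59.4
```

Emit:
servo_tool --increments '[[[1.2,0,0,0.05,0],[1.2,0,0,0.1,0],[1.2,0,0,0.1,0]]]'

```text
t: 21.75
tool_pos: [0.6268, -0.0359, 0.071]
tool_rot: [2.221, 2.222, 0.0]
contact_force: [-1.9, -0.1, 3.5]
opening: 0.018
grip_force: 59.7
```

Seated. Release and rise.

Emit:
servo_tool --increments '[[[1.2,0,0,0.05,0],[1.2,0,0,0.05,0],[3,0,0,0,0],[3,0,0,0,0],[3,0,0,0,0]]]'

```text
t: 22.25
tool_pos: [0.6267, -0.0359, 0.0701]
tool_rot: [2.221, 2.222, 0.0]
contact_force: [0.6, -0.2, -0.1]
opening: 0.0297
grip_force: 0.0
```

Emit:
servo_tool --increments '[[[3,0,0,-1,0],[3,0,0,-3,0],[3,0,0,-6,0],[3,0,0,-9,0],[3,0,0,-9,0]]]'

```text
t: 22.75
tool_pos: [0.6301, -0.0364, 0.1671]
tool_rot: [2.215, 2.215, 0.01]
contact_force: [0.6, -0.2, 1.2]
opening: 0.0301
grip_force: 0.0
```

Run:
```python
from h import *
d=grab("wrist");g=cv2.cvtColor(d["img"],cv2.COLOR_RGB2GRAY);print(ctrl.get_obs()["tool_pos"])
# heads expected positions if home: top z=.076 ; collar top z=.048
for n,x,r in(("taper",.5375,.013),("dowel",.6280,.010)):
    u,v=proj(d,(x,-.0352,.076));print(n,u,v,"edges exp",[proj(d,(x+s*r,-.0352,.076))[0].round(1) for s in(-1,1)],"front edge v",proj(d,(x,-.0352-r,.076))[1].round(1))
    print(int(u)-26,g[int(v),int(u)-26:int(u)+27:2].tolist());print(int(v)-20,g[int(v)-20:int(v)+24,int(u)].tolist())
```

```text
[ 0.62871483 -0.03619324  0.16428711]
taper 145.44212942706216 219.45881891043447 edges exp [np.float64(126.4), np.float64(164.4)] front edge v 237.2
119 [113, 114, 113, 112, 112, 94, 97, 101, 102, 100, 102, 102, 101, 101, 104, 102, 98, 100, 104, 106, 106, 109, 107, 56, 38, 48, 38]
199 [67, 51, 61, 58, 139, 162, 163, 163, 163, 164, 163, 163, 165, 162, 163, 161, 162, 131, 106, 101, 101, 102, 105, 100, 102, 102, 100, 103, 103, 101, 103, 102, 103, 102, 101, 100, 100, 93, 107, 113, 111, 110, 112, 112]
dowel 276.32976575241025 219.0313011982277 edges exp [np.float64(262.0), np.float64(290.7)] front edge v 232.6
250 [116, 119, 135, 139, 141, 111, 89, 158, 160, 161, 166, 168, 169, 165, 166, 165, 169, 168, 165, 164, 120, 161, 173, 181, 178, 177, 178]
199 [60, 53, 48, 54, 62, 59, 77, 150, 176, 176, 174, 176, 174, 172, 174, 171, 169, 168, 165, 165, 165, 164, 163, 164, 165, 165, 164, 163, 161, 163, 162, 162, 149, 122, 118, 118, 121, 117, 117, 121, 119, 118, 118, 118]
```

Both heads lie where home-seated pins should be, within a pixel or two. Handing in.

```bash
python3 -c "
from h import *
print(ctrl.finish_job())"
```

```text
the job is handed in; nothing more can be done
None
```

The taper pin and the dowel pin are both home and released, with the plates lined up by light contact only (single-digit newtons at the wrist); I handed the job in at about 23 s and no verdict was returned.

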